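# Clamp a roller with a twin-screw jaw, keeping the jaw square

## Task

Lay the loose rubber roller on the deck of the clamping fixture, across it and centred from side to side, between the jaw's two pads and the two rear posts, and let go of it. Then clamp it by turning the two knobs on the sloping front clockwise, alternately and in small steps (a quarter turn or less), until both are fully home against their stops; the jaw must stay square all the while, neither end ever getting 9 mm or more ahead of the other. Leave the cutters, the tape roll and the heat sink where they are.

Things in the scene. Friction and masses are not known exactly. Their poses are not given: they have to be found in the camera images.
- roller_center (a point): Centre of the loose roller: dark rubber sleeve 40 mm in diameter and 130 mm long on a steel shaft 12 mm in diameter that sticks out to 160 mm overall, 0.25 kg. Its x axis runs along the roller; it lies on its side on the bench (centre 20 mm up) and rolls freely if pushed.
- fixture: Fixed clamping fixture of grey metal, 222 mm deep (x -122 to +100 mm), 200 mm wide. Origin at the underside, x to its rear, y to its left, z up. Its flat deck (top at z 80 mm) runs from x -35 to +100 mm. Its front panel slopes: the outward normal leans 28 degrees from vertical toward -x; centre of the panel's face at x -81, z 59 mm. The panel carries the two knobs.
- post_line (a point): On the deck (fixture x +84, y 0, z 80 mm), midway between the front faces of the two fixed steel rear posts. The posts stand at fixture y +45 and -45 mm, each 24 mm wide, 39 mm high, rubber-faced; between them is open. The roller finally rests against them, its axis 20 mm in front of this point and 20 mm above it.
- jaw: Steel jaw across the deck. Bar 20 mm thick, 172 mm wide, top at fixture z 112 mm; its middle spans fixture x -28 to -8 mm with the knobs at 0. Two arms forward at fixture y +45 and -45 mm end in the pads; the middle is open for fingers. Origin at its left drive point (fixture y +60, z 83 mm); its x axis is the fixture's x when square; 9 mm between the ends is 0.075 rad.
- pad_line (a point): Midway between the two pads' front faces (jaw y -60 mm, at pad height): sprung, rubber-faced, 20 mm wide, 24 mm high. At fixture x +34 mm with the knobs at 0, 50 mm from the posts; moves with the jaw. The pads meet a roller that touches the posts when the knobs are at about 2.0 rad, then yield as springs (about 9 N each when home).
- jaw_left_end (a point): Top of the jaw at its left drive point (fixture y +60 mm). Moves toward the posts 5.1 mm for each radian of the left knob.
- jaw_right_end (a point): Top of the jaw at its right drive point (fixture y -60 mm). Moves toward the posts 5.1 mm for each radian of the right knob.
- knob_left (a joint): Angle of the left knob, rad; starts at 0; 3.0 is where it meets its stop (home). Grows as the knob is turned clockwise seen from in front of the panel, and drives the jaw's left end toward the posts, 5.1 mm a radian. It stays where it is left; friction about 0.12 N m.
- knob_right (a joint): Angle of the right knob, rad; the same for the jaw's right end.
- knob_left_grip (a point): On the left knob's axis (fixture y +60 mm), at the height to grip, 26 mm out from the panel. z axis = the knob's axis, out of the panel. Black fluted round knob, 48 mm in diameter (rigid core 45 mm), its head 10 to 40 mm out from the panel, a bright radial rib on its end face; can be gripped at any angle about its axis. The knobs stand 120 mm apart.
- knob_right_grip (a point): The same for the right knob (fixture y -60 mm).
- cutters: Bystander: side cutters with handles, 113 mm long, lying on the bench. Origin at the underside.
- tape: Bystander: black roll of tape, 60 mm in diameter, 18 mm high, flat on the bench. Origin at the underside.
- heatsink: Bystander: finned aluminium heat sink, 40x60x27 mm. Origin at the underside.

How it is judged:
By the outcome, as a careful person would: the job done as asked, in the order asked, and still so for the second after the job is handed in, with the robot touching nothing.
It also fails if it takes over 72 s, if anything falls off the work surface, if the arm or the gripper's body presses on something with over 40 N, if the wrist force passes 120 N, or if a joint passes its speed limit or range.

## Robot

A 6-joint arm with a two-finger parallel gripper is mounted at the origin on a cart in front of the work surface, level with it; the furniture and walls round the work are solid. World frame = base frame: x ahead of the robot, y to its left, z up, the work surface at z = 0. Lengths are in m, angles in rad, forces in N, time in s.
With the tool pointing down it reaches from about 0.225 to 0.875 m from the base axis. Payload 3.4 kg.
Tool frame: the origin (TCP) lies at the very end of the fingers, on their centre line; the grasp point (between the pads) lies 19 mm behind it (ctrl.grasp_offset is the distance from the TCP to the grasp point, in m); z points along the fingers, y is the line along which they close (so a half turn about z gives the same grasp; the last joint's range is limited). The gripper opens to 85 mm and grips with 20 to 120 N. Pads are 22 mm wide; open, the fingers measure 114 mm over their backs; the gripper's body (76 mm by 85 mm) begins 54 mm behind the grasp point. The pads swing forward as they close: fully open they stand 13 mm farther back than shut.
Start: joints at [1.214, 0.276, 1.505, -0, 1.361, -0.121], TCP at [0.134, 0.559, 0.231] pointing down, gripper open.
Joint ranges: [-2.89, 2.89], [-0.75, 2.08], [0.22, 2.7], [-1.18, 4.32], [0.11, 2.71], [-2.7, 2.7]. Speed limits (rad/s): [2.57, 2.57, 3.14, 3.14, 3.14, 3.14].

## Interface

Orientations are given as a unit quaternion [w, x, y, z].
In Python, from station import ctrl gives the robot as it stands. The module is installed in compiled form; this text tells all that it offers.
- The arm moves only by the tool jog_arm, never from a script. Its argument "deltas" is a list of rows, each a list of 7 numbers: the closure in counts, from 0 (fully open) to 255 (shut), then the shift along the tool's x, y, z in cm, then the turn, a rotation vector about the tool's x, y, z in degrees. A call has 1 to 5 rows; each row shifts and turns the commanded pose from where the row before left it, along the tool's axes as they then stand; what a row does not reach is not made up. A row lasts 1/10 s, in which the tool goes at most 50 mm and 8.59 degrees, less where a joint would pass 70% of its speed; a pose out of reach is approached as far as the arm can. A call with a gripper value outside its range is refused whole. The fingers move at their own pace and stop on an object; the grip force is fixed at half the most. Time passes only in rows, so rows that do not move let the fingers close. It gives the time, the measured TCP pose, the force, the opening and the grip force at its end, in the units of the state.
- ctrl.read_state(): the state, without advancing time (a new reading comes with each control period).
- ctrl.camera(name): name is "scene" or "top"; returns the picture (384x512x3 uint8, red, green, blue); there is no depth.
- ctrl.camera_params(name): a dict with "fx", "fy", "cx", "cy" (pixels), "R" (3x3) and "t" (3): a world point X has camera coordinates R X + t. Camera axes: x right, y down, z forward; pixel columns grow to the right and rows downward; lengths in m; the calibration is good to about 2 mm. A picture is of the moment at which its call begins. camera_params takes no time and is no camera call.
- ctrl.finish_job(): hands the job in; it is judged then, once.
The state is a dict: "clock": time; "q": joint angles; "qd": joint speeds; "joint_torque": joint torques, N m; "tool_pos": TCP position; "ee_rot": TCP orientation; "contact_force": force on the tool from outside, world axes, zero at the start; "ft_torque": the same for the moment, N m; "opening": finger opening in m; "finger_force": force on a finger pad.
Only numpy, scipy, OpenCV 4.12 (cv2) and the standard library are available. Lean on these libraries where they do the work, as an engineer would, in place of code of your own. Each camera call takes 0.05 s, during which the arm holds its last target. There are 200 camera calls.

## Working session

There is one attempt and no reset: what is moved stays moved. The work goes in short steps, Python scripts to look and compute and a tool call to move; the robot and the scene stay as the last step left them, time stands still between calls to the robot, and variables do not carry over. Pictures are saved under pics/ and viewed, at most 10 in all, crops included, and the job is handed in when it is done.

Besides the shell and the picture viewer there is one more tool, called after "Emit:" as name(argument=value, ...), one argument or row to a line, values as JSON. jog_arm: Moves the arm, as the interface text tells. Its arguments: {"type":"object","properties":{"deltas":{"type":"array"}},"required":["deltas"]}

```bash
mkdir -p pics; python3 - <<'E'
from station import ctrl
import cv2,numpy as np
for n in ("scene","top"):
    im=ctrl.camera(n); cv2.imwrite(f"pics/{n}0.png",cv2.resize(im[:,:,::-1],(768,576),interpolation=cv2.INTER_CUBIC)); np.save(f"{n}0.npy",im)
    p=ctrl.camera_params(n); print(n,{k:np.round(v,4).tolist() for k,v in p.items()})
s=ctrl.read_state(); print(s); print(ctrl.grasp_offset)
E
```

```text
scene {'fx': 462.7319, 'fy': 462.7319, 'cx': 251.2877, 'cy': 189.1962, 'R': [[0.404, -0.9147, -0.0061], [-0.7098, -0.3093, -0.6329], [0.5771, 0.26, -0.7742]], 't': [-0.3023, 0.422, 1.1124]}
top {'fx': 395.8443, 'fy': 395.8443, 'cx': 260.7142, 'cy': 202.0816, 'R': [[0.0171, -0.9998, -0.0039], [-0.9954, -0.0166, -0.0941], [0.094, 0.0055, -0.9956]], 't': [-0.0955, 0.566, 1.1417]}
{'clock': 0.1, 'q': array([ 1.21401188e+00,  2.76543765e-01,  1.50598241e+00, -1.19412573e-05,
        1.36073473e+00, -1.20994313e-01]), 'qd': array([ 7.76464060e-05, -7.15621616e-04, -5.25061362e-03, -7.69933355e-04,
        1.08596222e-04,  1.86747873e-03]), 'joint_torque': array([ 1.65759971e-03, -4.17694187e+01, -2.46403992e+01, -1.57190752e-04,
        5.67628900e-03,  3.25428994e-05]), 'tool_pos': array([0.1341674 , 0.5586447 , 0.23052899]), 'ee_rot': array([-1.91700522e-04,  1.17620866e-01,  9.93058224e-01, -8.11815716e-04]), 'contact_force': array([-0.03472921,  0.35994739, -0.11215123]), 'ft_torque': array([-0.01375068, -0.03207204,  0.05987964]), 'finger_force': 0.0, 'opening': 0.08539759379660339}
0.0187
```

View pics/scene0.png

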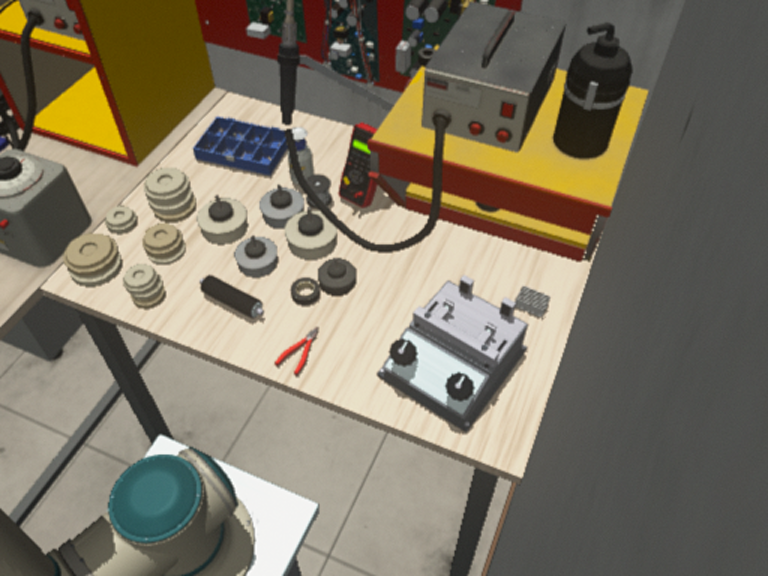

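View pics/top0.png

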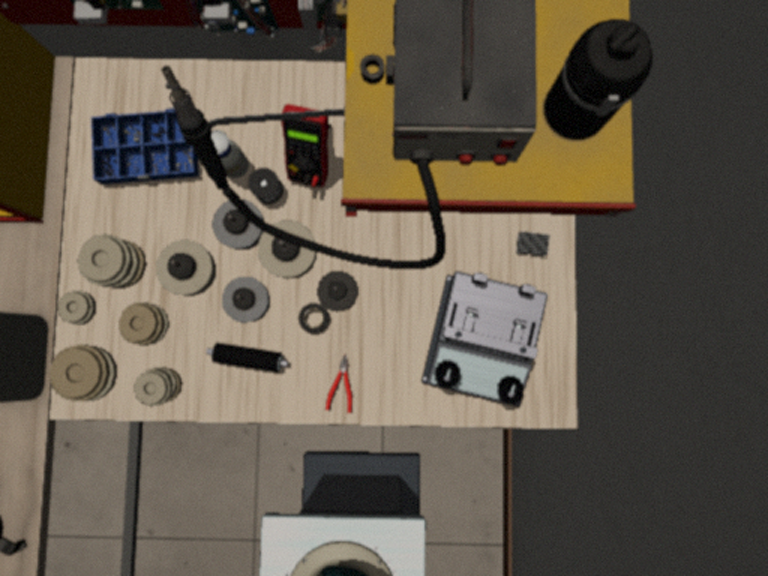

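Roller lies at zoomed top (248,358), fixture at about (490,340) with knobs at (447,375) and (511,390), heat sink at (533,243), cutters at (342,385), tape at (315,319). Next I take close crops and measure.

```bash
cat > h.py <<'E'
import numpy as np,cv2
from scipy.spatial.transform import Rotation as Ro
from station import ctrl
P={n:ctrl.camera_params(n) for n in("scene","top")}
def proj(n,X):
    p=P[n];c=np.asarray(X)@np.array(p["R"]).T+p["t"];return np.stack([p["fx"]*c[...,0]/c[...,2]+p["cx"],p["fy"]*c[...,1]/c[...,2]+p["cy"]],-1)
def ray(n,uv):
    p=P[n];R=np.array(p["R"]);d=R.T@np.array([(uv[0]-p["cx"])/p["fx"],(uv[1]-p["cy"])/p["fy"],1]);return -R.T@p["t"],d
def onz(n,uv,z):
    o,d=ray(n,uv);return o+d*(z-o[2])/d[2]
E
python3 - <<'E'
from h import *
t=np.load("top0.npy");s=np.load("scene0.npy")
a=cv2.resize(t[175:275,280:370],None,fx=4.2,fy=4.2,interpolation=cv2.INTER_CUBIC)
b=cv2.resize(s[180:288,250:352],None,fx=4.1,fy=4.1,interpolation=cv2.INTER_CUBIC)
H=max(a.shape[0],b.shape[0]);c=np.zeros((H,a.shape[1]+b.shape[1],3),np.uint8);c[:a.shape[0],:a.shape[1]]=a;c[:b.shape[0],a.shape[1]:]=b
cv2.imwrite("pics/fix.png",c[:,:,::-1]);print(a.shape,c.shape)
for n,im,bx in(("top",t,(135,220,200,255)),("scene",s,(128,178,185,218))):
    x0,y0,x1,y1=bx;g=cv2.cvtColor(im,cv2.COLOR_RGB2GRAY)[y0:y1,x0:x1]
    m=(g<70).astype(np.uint8);k,l,st,ce=cv2.connectedComponentsWithStats(m);i=1+np.argmax(st[1:,4])
    pts=np.argwhere(l==i)[:,::-1]+[x0,y0];r=cv2.minAreaRect(pts.astype(np.float32));box=cv2.boxPoints(r)
    print(n,st[i],r);
    print(onz(n,pts.mean(0),.024 ),[onz(n,q,.02).round(4).tolist() for q in box])
E
```

```text
(420, 378, 3) (443, 796, 3)
top [  7   9  47  20 605] ((164.6216278076172, 238.270263671875), (46.360511779785156, 13.480716705322266), 9.462322235107422)
[0.45661333 0.19473727 0.024     ] [[0.4469, 0.2655, 0.02], [0.486, 0.2607, 0.02], [0.4659, 0.1248, 0.02], [0.4269, 0.13, 0.02]]
scene [  6   6  38  28 449] ((152.24371337890625, 196.646728515625), (39.427913665771484, 12.20810317993164), 27.47443199157715)
[0.45440048 0.20048714 0.024     ] [[0.4441, 0.2667, 0.02], [0.4882, 0.2746, 0.02], [0.4691, 0.1377, 0.02], [0.4268, 0.1325, 0.02]]
```

View pics/fix.png

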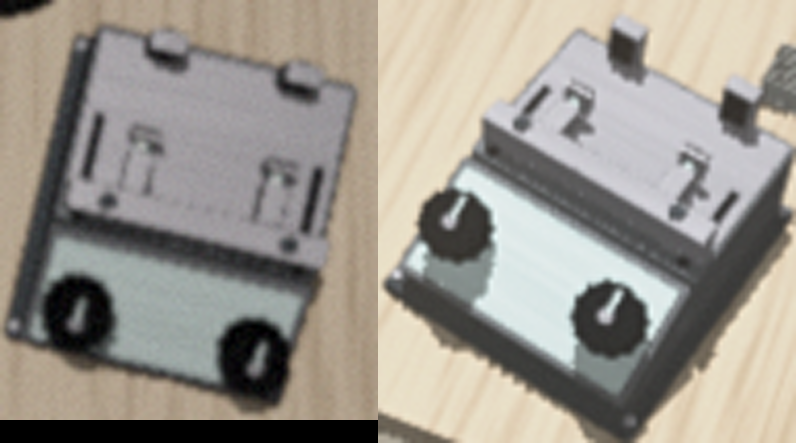

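```bash
cat > fit.py <<'E'
from h import *
from scipy.optimize import least_squares
t=np.load("top0.npy");s=np.load("scene0.npy")
T=lambda u,v:((u+.5)/4.2-.5+280,(v+.5)/4.2-.5+175)
S=lambda u,v:((u-378+.5)/4.1-.5+250,(v+.5)/4.1-.5+180)
def knob(im,c):
    g=cv2.cvtColor(im,cv2.COLOR_RGB2GRAY);x0,y0=int(c[0])-11,int(c[1])-11
    g=cv2.resize(g[y0:y0+23,x0:x0+23],None,fx=8,fy=8,interpolation=cv2.INTER_CUBIC)
    m=(g<80).astype(np.uint8);m=cv2.morphologyEx(m,cv2.MORPH_OPEN,np.ones((25,25)))
    k,l,st,ce=cv2.connectedComponentsWithStats(m);i=1+np.argmax(st[1:,4])
    c=max(cv2.findContours((l==i).astype(np.uint8),0,2)[0],key=len);e=cv2.fitEllipse(c);x,y,w,h=st[i,:4]
    print(np.array(st[i][:4])/8,np.array(e[1])/8);return np.array([(x+w/2-.5+.5)/8-.5+x0,(y+h/2)/8-.5+y0])
K={"top":[knob(t,T(79,313)),knob(t,T(254,360))],"scene":[knob(s,S(456,221)),knob(s,S(611,317))]}
for i in(0,1):
    o1,d1=ray("top",K["top"][i]);o2,d2=ray("scene",K["scene"][i])
    a=np.linalg.lstsq(np.stack([d1,-d2],1),o2-o1,rcond=None)[0];p,q=o1+a[0]*d1,o2+a[1]*d2;print("knob",p,q)
n=np.array([-np.sin(np.radians(28)),0,np.cos(np.radians(28))]);sl=np.array([n[2],0,-n[0]])
obs=[]
for i,sg in((0,1),(1,-1)):
    for c in K: obs.append((c,K[c][i],("k",sg)))
obs+=[("top",T(108,201),("d",1)),("top",T(290,243),("d",-1)),("scene",S(523,124),("d",1)),("scene",S(679,211),("d",-1))]
# deck rear corners
obs+=[("top",T(101,27),("r",1)),("top",T(357,90),("r",-1)),("scene",S(580,30),("r",1))]
def world(p,X): return Ro.from_euler('z',p[2]).apply(X)+[p[0],p[1],0]
def pt(p,f):
    k,sg=f
    if k=="k": X=np.array([-.081,0,.059])+n*.025+sl*p[3]+[0,sg*.06,0]
    if k=="d": X=np.array([p[4],sg*.06,.112])
    if k=="r": X=np.array([.1,sg*p[5],.08])
    return world(p,X)
res=lambda p:np.concatenate([proj(c,pt(p,f))-uv for c,uv,f in obs])
if __name__=="__main__":
    r=least_squares(res,[.45,-.3,-.2,0,-.018,.086],loss="soft_l1",f_scale=.5);p=r.x
    print(p.round(4));print(res(p).reshape(-1,2).round(2).tolist());np.save("pose.npy",p)
    for sg in(1,-1): print("grip",world(p,np.array([-.081,sg*.06,.059])+n*.026+sl*p[3]))
    for sg in(1,-1):
        for yy in(-12,12):
            q=world(p,[.084,sg*.045+yy/1000,.119]);u=proj("top",q);v=proj("scene",q);print("post",(u-[280,175])*4.2,(v-[250,180])*4.1+[378,0])
E
python3 fit.py
```

```text
[ 2.875  2.625 17.125 20.375] [17.16292191 20.93466949]
[ 3.25   2.125 17.25  20.875] [17.41900826 21.88217545]
[ 3.625  5.375 16.25  16.   ] [14.01012707 17.90103722]
[ 3.125  5.125 16.875 16.625] [14.90849495 18.36501884]
knob [ 0.42956552 -0.19170767  0.08454889] [ 0.42933996 -0.19125588  0.08451403]
knob [ 0.40214087 -0.30892158  0.08563647] [ 0.40192933 -0.30849026  0.08556252]
[ 0.5065 -0.2704 -0.2237  0.0009 -0.0137  0.0878]
[[-0.16, -0.25], [0.19, 0.42], [-0.43, -0.6], [0.1, 0.32], [0.07, -0.26], [-0.16, 0.28], [0.28, -0.09], [0.09, 0.39], [0.12, 0.27], [-0.13, -0.04], [-0.34, -0.19]]
grip [ 0.42971535 -0.19143968  0.08237394]
grip [ 0.4030956  -0.30844989  0.08237394]
post [182.8144966   61.38867186] [635.86703175  42.47755174]
post [146.72923906  52.64951382] [606.1327495   26.44519628]
post [318.51038913  94.25161731] [751.21097699 104.66957356]
post [282.26661399  85.47406934] [719.84368428  87.75671915]
```

```bash
cat >> h.py <<'E'
def down(a,tilt=0.):  # tool R with y at world angle a, z down
    y=np.array([np.cos(a),np.sin(a),0]);z=np.array([0,0,-1.]);return np.stack([np.cross(y,z),y,z],1)
def rows(start,target,k,grip):
    (p0,R0),(p1,R1)=start,target;w=Ro.from_matrix(R0.T@R1).as_rotvec()
    step=Ro.from_rotvec(w/k);R=Ro.from_matrix(R0);out=[]
    for i in range(k):
        out.append([grip]+(R.inv().apply((p1-p0)/k)*100).round(2).tolist()+np.degrees(w/k).round(1).tolist());R=R*step
    for i in range(0,k,5): print(out[i:i+5])
def now():
    s=ctrl.read_state();q=s["ee_rot"];return s["tool_pos"],Ro.from_quat([q[1],q[2],q[3],q[0]]).as_matrix()
def info():
    s=ctrl.read_state();print("t",round(s["clock"],2),"q",s["q"].round(2),"tcp",s["tool_pos"].round(4),"F",s["contact_force"].round(1),"M",s["ft_torque"].round(2),"op",round(s["opening"],4),"ff",round(s["finger_force"],1));return s
E
python3 - <<'E'
from h import *
rows(now(),(np.array([.456,.196,.10]),down(-.147)),12,0)
E
```

```text
[[0, -3.31, -2.31, 1.09, -0.0, 0.0, 7.1], [0, -3.57, -1.88, 1.09, -0.0, 0.0, 7.1], [0, -3.78, -1.43, 1.09, -0.0, 0.0, 7.1], [0, -3.93, -0.95, 1.09, -0.0, 0.0, 7.1], [0, -4.01, -0.46, 1.09, -0.0, 0.0, 7.1]]
[[0, -4.04, 0.03, 1.09, -0.0, 0.0, 7.1], [0, -4.01, 0.53, 1.09, -0.0, 0.0, 7.1], [0, -3.91, 1.02, 1.09, -0.0, 0.0, 7.1], [0, -3.75, 1.49, 1.09, -0.0, 0.0, 7.1], [0, -3.54, 1.95, 1.09, -0.0, 0.0, 7.1]]
[[0, -3.27, 2.37, 1.09, -0.0, 0.0, 7.1], [0, -2.96, 2.75, 1.09, -0.0, 0.0, 7.1]]
```

Emit:
jog_arm(
  deltas=[
    [0,-3.3,-2.3,1.1,0,0,7.1],
    [0,-3.6,-1.9,1.1,0,0,7.1],
    [0,-3.8,-1.4,1.1,0,0,7.1],
    [0,-3.9,-1.0,1.1,0,0,7.1],
    [0,-4.0,-0.5,1.1,0,0,7.1],
  ],
)

```text
clock: 0.6
tool_pos: [0.2685, 0.4062, 0.1756]
ee_rot: [-0.0, 0.417, 0.909, -0.0]
contact_force: [0.7, 1.1, -0.4]
opening: 0.085
finger_force: 0.0
```

Emit:
jog_arm(
  deltas=[
    [0,-4.0,0,1.1,0,0,7.1],
    [0,-4.0,0.5,1.1,0,0,7.1],
    [0,-3.9,1.0,1.1,0,0,7.1],
    [0,-3.75,1.5,1.1,0,0,7.1],
    [0,-3.5,2.0,1.1,0,0,7.1],
  ],
)

```text
clock: 1.1
tool_pos: [0.4016, 0.2552, 0.1207]
ee_rot: [-0.0, 0.674, 0.738, -0.0]
contact_force: [1.0, 0.7, 0.0]
opening: 0.0852
finger_force: 0.0
```

Emit:
jog_arm(
  deltas=[
    [0,-3.3,2.4,1.1,0,0,7.1],
    [0,-3.0,2.7,1.1,0,0,7.1],
    [0,0,0,0,0,0,0],
    [0,0,0,0,0,0,0],
  ],
)

```text
clock: 1.5
tool_pos: [0.454, 0.1947, 0.0987]
ee_rot: [-0.001, 0.759, 0.651, -0.001]
contact_force: [-0.4, -0.3, -0.2]
opening: 0.0849
finger_force: 0.0
```

```bash
python3 - <<'E'
from h import *
info(); rows(now(),(np.array([.456,.196,.004]),down(-.147)),4,0)
im=[ctrl.camera(n) for n in("top","scene")]
a=cv2.resize(im[0][180:280,100:230],None,fx=3,fy=3,interpolation=2);b=cv2.resize(im[1][130:230,90:220],None,fx=3,fy=3,interpolation=2)
cv2.imwrite("pics/g1.png",np.hstack([a,b])[:,:,::-1])
E
```

```text
t 1.5 q [0.26 0.27 1.87 0.   1.   0.42] tcp [0.454  0.1947 0.0987] F [-0.4 -0.3 -0.2] M [-0.03 -0.01  0.05] op 0.0849 ff 0.0
[[0, 0.04, 0.05, 2.37, -0.0, 0.0, -0.1], [0, 0.04, 0.05, 2.37, -0.0, 0.0, -0.1], [0, 0.04, 0.05, 2.37, -0.0, 0.0, -0.1], [0, 0.04, 0.05, 2.37, -0.0, 0.0, -0.1]]
```

View pics/g1.png

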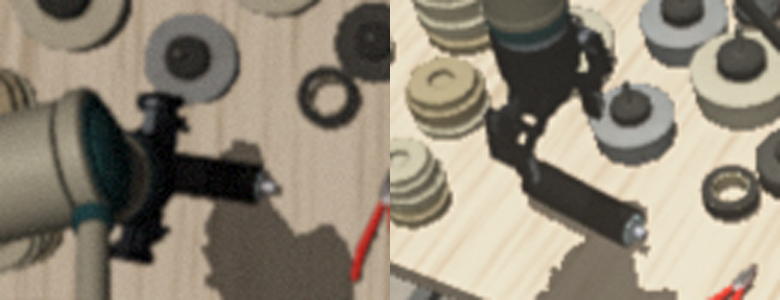

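The crop shows the fingers straddling the roller, aligned with it and clear of the grey dial at left-crop (190,55); the roller's free end is at (265,185). I descend and grasp.

Emit:
jog_arm(
  deltas=[
    [0,0,0.1,2.4,0,0,0],
    [0,0.1,0.1,2.4,0,0,0],
    [0,0,0,2.4,0,0,0],
    [0,0,0,2.2,0,0,0],
    [0,0,0,0,0,0,0],
  ],
)

```text
clock: 2.1
tool_pos: [0.4533, 0.1967, 0.0035]
ee_rot: [-0.001, 0.758, 0.652, -0.002]
contact_force: [-0.5, -0.3, 0.2]
opening: 0.0855
finger_force: 0.0
```

Emit:
jog_arm(
  deltas=[
    [255,0,0,0,0,0,0],
    [255,0,0,0,0,0,0],
    [255,0,0,0,0,0,0],
    [255,0,0,0,0,0,0],
    [255,0,0,0,0,0,0],
  ],
)

```text
clock: 2.6
tool_pos: [0.4573, 0.1965, 0.0069]
ee_rot: [0.0, 0.759, 0.651, 0.001]
contact_force: [-0.4, 1.1, 6.1]
opening: 0.0379
finger_force: 59.6
```

Emit:
jog_arm(
  deltas=[
    [255,0,0,0,0,0,0],
    [255,0,0,0,0,0,0],
    [255,0,0,-1.0,0,0,0],
    [255,0,0,-3.0,0,0,0],
    [255,0,0,-4.0,0,0,0],
  ],
)

```text
clock: 3.1
tool_pos: [0.4545, 0.1954, 0.0853]
ee_rot: [-0.001, 0.759, 0.651, -0.002]
contact_force: [1.1, 0.1, -2.7]
opening: 0.038
finger_force: 60.9
```

Emit:
jog_arm(
  deltas=[
    [255,0,0,-4.0,0,0,0],
    [255,0,0,-4.0,0,0,0],
    [255,0,0,0,0,0,0],
    [255,0,0,0,0,0,0],
  ],
)

```text
clock: 3.5
tool_pos: [0.4564, 0.196, 0.1665]
ee_rot: [0.0, 0.759, 0.651, 0.001]
contact_force: [-0.4, -0.5, -2.9]
opening: 0.0381
finger_force: 61.3
```

```bash
python3 - <<'E'
from h import *
from fit import world
p=np.load("pose.npy");a=world(p,[.060,0,0]);print(a)
rows(now(),(np.array([a[0],a[1],.19]),down(p[2])),12,255)
E
```

```text
[ 2.875  2.625 17.125 20.375] [17.16292191 20.93466949]
[ 3.25   2.125 17.25  20.875] [17.41900826 21.88217545]
[ 3.625  5.375 16.25  16.   ] [14.01012707 17.90103722]
[ 3.125  5.125 16.875 16.625] [14.90849495 18.36501884]
knob [ 0.42956552 -0.19170767  0.08454889] [ 0.42933996 -0.19125588  0.08451403]
knob [ 0.40214087 -0.30892158  0.08563647] [ 0.40192933 -0.30849026  0.08556252]
[ 0.56502934 -0.28375662  0.        ]
[[255, -3.81, 1.5, -0.2, 0.0, -0.0, 0.3], [255, -3.81, 1.52, -0.2, 0.0, -0.0, 0.3], [255, -3.8, 1.55, -0.2, 0.0, -0.0, 0.3], [255, -3.79, 1.57, -0.2, 0.0, -0.0, 0.3], [255, -3.78, 1.59, -0.2, 0.0, -0.0, 0.3]]
[[255, -3.77, 1.61, -0.2, 0.0, -0.0, 0.3], [255, -3.76, 1.64, -0.2, 0.0, -0.0, 0.3], [255, -3.75, 1.66, -0.2, 0.0, -0.0, 0.3], [255, -3.74, 1.68, -0.2, 0.0, -0.0, 0.3], [255, -3.73, 1.7, -0.2, 0.0, -0.0, 0.3]]
[[255, -3.72, 1.73, -0.2, 0.0, -0.0, 0.3], [255, -3.71, 1.75, -0.2, 0.0, -0.0, 0.3]]
```

Emit:
jog_arm(
  deltas=[
    [255,-3.8,1.5,-0.4,0,0,0.3],
    [255,-3.8,1.5,-0.4,0,0,0.3],
    [255,-3.8,1.55,-0.4,0,0,0.3],
    [255,-3.8,1.6,-0.4,0,0,0.3],
    [255,-3.8,1.6,-0.4,0,0,0.3],
  ],
)

```text
clock: 4.0
tool_pos: [0.5005, -0.0053, 0.1833]
ee_rot: [-0.002, 0.767, 0.641, -0.002]
contact_force: [0.2, 0.1, -1.6]
opening: 0.0383
finger_force: 61.0
```

Emit:
jog_arm(
  deltas=[
    [255,-3.8,1.6,-0.4,0,0,0.3],
    [255,-3.8,1.6,0,0,0,0.3],
    [255,-3.7,1.65,0,0,0,0.3],
    [255,-3.7,1.7,0,0,0,0.3],
    [255,-3.7,1.7,0,0,0,0.3],
  ],
)

```text
clock: 4.5
tool_pos: [0.5467, -0.2041, 0.1868]
ee_rot: [-0.002, 0.776, 0.631, -0.001]
contact_force: [0.4, -0.7, -2.8]
opening: 0.0378
finger_force: 61.0
```

Emit:
jog_arm(
  deltas=[
    [255,-3.7,1.7,0,0,0,0.3],
    [255,-3.7,1.75,0,0,0,0.3],
    [255,0,0,0,0,0,0],
    [255,0,0,0,0,0,0],
    [255,0,0,0,0,0,0],
  ],
)

```text
clock: 5.0
tool_pos: [0.5654, -0.2812, 0.1875]
ee_rot: [-0.002, 0.779, 0.627, -0.0]
contact_force: [0.6, 0.4, -2.4]
opening: 0.0379
finger_force: 61.1
```

```bash
sed -i 's/^K={/K={/; s/    print(np.array(st\[i\]\[:4\])\/8,np.array(e\[1\])\/8);return/    return/; s/;print("knob",p,q)//' fit.py; python3 - <<'E'
from h import *
from fit import world
s=info();p=np.load("pose.npy");a=world(p,[.060,0,0])
rows(now(),(np.array([a[0],a[1],.13]),down(p[2])),2,255)
im=[ctrl.camera(n) for n in("top","scene")]
a=cv2.resize(im[0][165:275,260:390],None,fx=3,fy=3,interpolation=2);b=cv2.resize(im[1][140:250,240:370],None,fx=3,fy=3,interpolation=2)
np.save("t2.npy",im[0]);np.save("s2.npy",im[1])
cv2.imwrite("pics/p1.png",np.hstack([a,b])[:,:,::-1])
E
```

```text
t 5.0 q [-0.57  0.39  1.45  0.    1.31 -0.36] tcp [ 0.5654 -0.2812  0.1875] F [ 0.6  0.4 -2.4] M [ 0.04  0.03 -0.02] op 0.0379 ff 61.1
[[255, -0.13, 0.02, 2.87, -0.1, -0.1, 0.3], [255, -0.13, 0.01, 2.87, -0.1, -0.1, 0.3]]
```

View pics/p1.png

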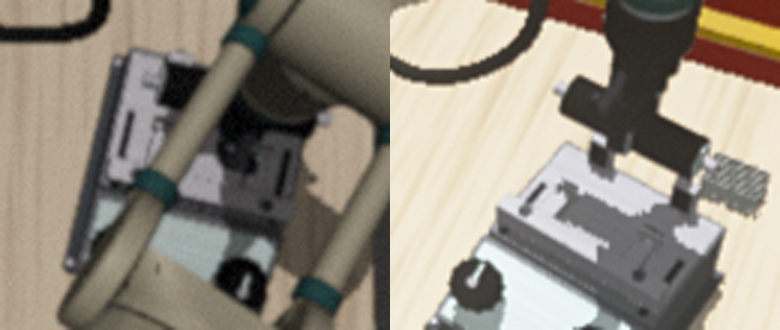

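Scene crop: both shaft tips visible, left (560,90) and right (711,163), with the roller straddled centrally by the fingers above the posts. I check the midpoint numerically.

```bash
python3 - <<'E'
from h import *
p=np.load("pose.npy");Ri=Ro.from_euler('z',-p[2])
L=onz("scene",(240+(560-390)/3,140+90/3),.2025);R=onz("scene",(240+(711-390)/3,140+163/3),.2025)
print(L,R,np.linalg.norm(L-R));m=(L+R)/2
for x in(L,R,m,now()[0]): print(Ri.apply(x-[p[0],p[1],0]).round(4))
E
```

```text
[ 0.57722824 -0.20915773  0.2025    ] [ 0.5504529 -0.3556543  0.2025   ] 0.14892334878733526
[0.0553 0.0754 0.2025]
[ 0.0617 -0.0733  0.2025]
[0.0585 0.0011 0.2025]
[0.0603 0.0028 0.1886]
```

Emit:
jog_arm(
  deltas=[
    [255,-0.1,0,3.0,0,0,0.3],
    [255,-0.1,0,3.0,0,0,0.3],
    [255,0,0,2.5,0,0,0],
    [255,0,0,1.0,0,0,0],
    [255,0,0,0,0,0,0],
  ],
)

```text
clock: 5.6
tool_pos: [0.5653, -0.2831, 0.093]
ee_rot: [-0.002, 0.782, 0.624, -0.0]
contact_force: [-0.3, 0.0, -2.7]
opening: 0.0379
finger_force: 61.2
```

Emit:
jog_arm(
  deltas=[
    [255,0,0,0,0,0,0],
    [255,0,0,0,0,0,0],
  ],
)

```text
clock: 5.8
tool_pos: [0.5673, -0.2851, 0.0961]
ee_rot: [0.002, 0.782, 0.623, 0.001]
contact_force: [-0.0, 0.3, -2.2]
opening: 0.038
finger_force: 61.2
```

```bash
python3 - <<'E'
from h import *
s=info();p=np.load("pose.npy");print(Ro.from_euler('z',-p[2]).apply(s["tool_pos"]-[p[0],p[1],0]).round(4))
E
```

```text
t 5.8 q [-0.58  0.46  1.57  0.    1.11 -0.35] tcp [ 0.5673 -0.2851  0.0961] F [-0.   0.3 -2.2] M [ 0.02  0.02 -0.  ] op 0.038 ff 61.2
[ 0.0626 -0.0008  0.0961]
```

Emit:
jog_arm(
  deltas=[
    [255,0,0,0.4,0,0,0],
    [255,0,0,0,0,0,0],
    [255,0,0,0,0,0,0],
  ],
)

```text
clock: 6.1
tool_pos: [0.5662, -0.2847, 0.0905]
ee_rot: [0.0, 0.782, 0.623, 0.0]
contact_force: [0.5, 0.0, -1.9]
opening: 0.0384
finger_force: 61.2
```

Emit:
jog_arm(
  deltas=[
    [255,0,0,0.2,0,0,0],
    [255,0,0,0,0,0,0],
  ],
)

```text
clock: 6.3
tool_pos: [0.566, -0.2846, 0.088]
ee_rot: [-0.0, 0.782, 0.623, -0.0]
contact_force: [-0.1, -0.2, -2.5]
opening: 0.038
finger_force: 61.2
```

Emit:
jog_arm(
  deltas=[
    [255,0,0,0.15,0,0,0],
    [255,0,0,0,0,0,0],
  ],
)

```text
clock: 6.5
tool_pos: [0.5663, -0.2848, 0.087]
ee_rot: [0.0, 0.782, 0.623, 0.0]
contact_force: [-0.4, 0.4, -2.3]
opening: 0.0382
finger_force: 61.5
```

Emit:
jog_arm(
  deltas=[
    [255,0,0,0.15,0,0,0],
    [255,0,0,0,0,0,0],
  ],
)

```text
clock: 6.7
tool_pos: [0.5663, -0.2847, 0.0869]
ee_rot: [0.0, 0.782, 0.623, 0.0]
contact_force: [-2.7, 0.3, 5.9]
opening: 0.0382
finger_force: 62.3
```

Emit:
jog_arm(
  deltas=[
    [255,0,0,0.1,0,0,0],
    [255,0,0,0,0,0,0],
  ],
)

```text
clock: 6.9
tool_pos: [0.5664, -0.2848, 0.0869]
ee_rot: [0.001, 0.782, 0.623, 0.0]
contact_force: [-3.4, 1.9, 10.7]
opening: 0.0382
finger_force: 62.7
```

Emit:
jog_arm(
  deltas=[
    [255,0,0,0.1,0,0,0],
    [255,0,0,0,0,0,0],
  ],
)

```text
clock: 7.1
tool_pos: [0.5663, -0.2848, 0.0869]
ee_rot: [0.001, 0.782, 0.623, 0.0]
contact_force: [-5.6, 2.1, 14.6]
opening: 0.0384
finger_force: 63.2
```

Roller is on the deck. I release and lift.

Emit:
jog_arm(
  deltas=[
    [255,0,0,-0.25,0,0,0],
    [60,0,0,0,0,0,0],
    [60,0,0,0,0,0,0],
    [60,0,0,0,0,0,0],
    [60,0,0,0,0,0,0],
  ],
)

```text
clock: 7.6
tool_pos: [0.5662, -0.2846, 0.0854]
ee_rot: [-0.0, 0.782, 0.623, -0.0]
contact_force: [-0.2, 0.7, 1.0]
opening: 0.0652
finger_force: 0.0
```

Emit:
jog_arm(
  deltas=[
    [60,0,0,-1.0,0,0,0],
    [60,0,0,-3.0,0,0,0],
    [60,0,0,-5.0,0,0,0],
    [60,0,0,-5.0,0,0,0],
    [60,0,0,0,0,0,0],
  ],
)

```text
clock: 8.1
tool_pos: [0.57, -0.287, 0.235]
ee_rot: [0.008, 0.782, 0.623, 0.003]
contact_force: [1.0, 0.3, 0.6]
opening: 0.0653
finger_force: 0.0
```

```bash
cat >> h.py <<'E'
pose=np.load("pose.npy");n_=np.array([-np.sin(np.radians(28)),0,np.cos(np.radians(28))])
def knobpose(sg,ang,out):
    """tool pose on knob: sg +1 left; ang deg of tool turn from lateral; TCP 'out' m along axis above grip TCP"""
    Z=Ro.from_euler('z',pose[2]);g=np.array([-.081,sg*.06,.059])+n_*(.026-.0187+out)+np.array([n_[2],0,-n_[0]])*pose[3]
    z=-n_;y=np.array([0,-1.,0]);R=np.stack([np.cross(y,z),y,z],1)
    return Z.apply(g)+[pose[0],pose[1],0],Z.as_matrix()@R@Ro.from_euler('z',ang,degrees=True).as_matrix()
E
python3 - <<'E'
from h import *
info();im=[ctrl.camera(n) for n in("top","scene")]
a=cv2.resize(im[0][165:275,260:390],None,fx=3,fy=3,interpolation=2);b=cv2.resize(im[1][165:275,250:380],None,fx=3,fy=3,interpolation=2)
cv2.imwrite("pics/p2.png",np.hstack([a,b])[:,:,::-1])
P0=now();T=knobpose(1,-32,.10);print(T[0],T[1]);rows(P0,T,16,60)
E
```

```text
t 8.1 q [-0.58  0.36  1.37  0.    1.39 -0.35] tcp [ 0.57  -0.287  0.235] F [1.  0.3 0.6] M [ 0.05 -0.01  0.  ] op 0.0653 ff 0.0
[ 0.39249827 -0.18297281  0.15415758] [[ 0.84767883  0.2681099   0.45777471]
 [ 0.35061311 -0.93071187 -0.10414347]
 [ 0.39813447  0.24878203 -0.88294759]]
[[60, 0.38, -1.21, 0.46, -1.6, 0.9, 3.5], [60, 0.3, -1.24, 0.43, -1.6, 0.9, 3.5], [60, 0.21, -1.27, 0.4, -1.6, 0.9, 3.5], [60, 0.13, -1.29, 0.37, -1.6, 0.9, 3.5], [60, 0.04, -1.3, 0.33, -1.6, 0.9, 3.5]]
[[60, -0.04, -1.31, 0.29, -1.6, 0.9, 3.5], [60, -0.13, -1.31, 0.26, -1.6, 0.9, 3.5], [60, -0.21, -1.31, 0.22, -1.6, 0.9, 3.5], [60, -0.3, -1.3, 0.18, -1.6, 0.9, 3.5], [60, -0.38, -1.28, 0.14, -1.6, 0.9, 3.5]]
[[60, -0.46, -1.26, 0.1, -1.6, 0.9, 3.5], [60, -0.54, -1.23, 0.05, -1.6, 0.9, 3.5], [60, -0.62, -1.2, 0.01, -1.6, 0.9, 3.5], [60, -0.69, -1.16, -0.03, -1.6, 0.9, 3.5], [60, -0.76, -1.11, -0.07, -1.6, 0.9, 3.5]]
[[60, -0.82, -1.06, -0.12, -1.6, 0.9, 3.5]]
```

View pics/p2.png

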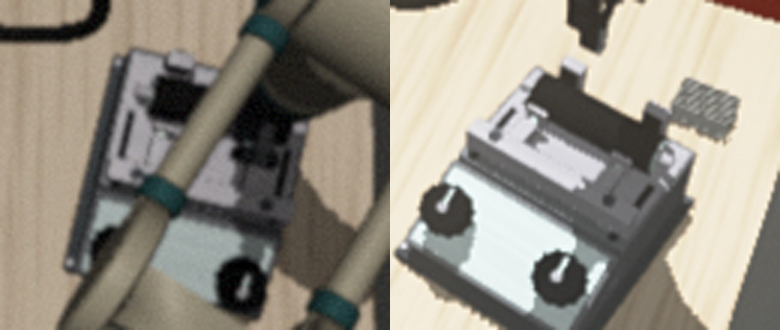

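Roller lies on the deck just in front of the posts (scene crop from (530,95) to (670,155)), clear of the pads; the heat sink is untouched. I go to the left knob.

Emit:
jog_arm(
  deltas=[
    [60,0.8,-2.5,0.9,-3.2,1.8,7.0],
    [60,0.4,-2.5,0.8,-3.2,1.8,7.0],
    [60,0,-2.6,0.6,-3.2,1.8,7.0],
    [60,-0.3,-2.6,0.5,-3.2,1.8,7.0],
    [60,-0.7,-2.6,0.3,-3.2,1.8,7.0],
  ],
)

```text
clock: 8.7
tool_pos: [0.4532, -0.2217, 0.179]
ee_rot: [0.058, 0.924, 0.35, 0.146]
contact_force: [0.3, 0.1, -0.1]
opening: 0.0652
finger_force: 0.0
```

Emit:
jog_arm(
  deltas=[
    [60,-1.0,-2.5,0.1,-3.2,1.8,7.0],
    [60,-1.3,-2.4,0,-3.2,1.8,7.0],
    [60,-1.6,-2.2,-0.2,-3.2,1.8,7.0],
    [60,0,0,0,0,0,0],
    [60,0,0,0,0,0,0],
  ],
)

```text
clock: 9.2
tool_pos: [0.3854, -0.1851, 0.1525]
ee_rot: [0.09, 0.956, 0.167, 0.225]
contact_force: [1.1, -0.5, 1.1]
opening: 0.0652
finger_force: 0.0
```

```bash
python3 - <<'E'
from h import *
info();rows(now(),knobpose(1,-32,.0),4,60)
E
```

```text
t 9.2 q [-0.87 -0.09  2.27  0.51  0.63 -0.01] tcp [ 0.3854 -0.1851  0.1525] F [ 1.1 -0.5  1.1] M [ 0.04  0.23 -0.03] op 0.0652 ff 0.0
[[60, 0.18, 0.03, 2.54, -0.1, -0.1, 0.1], [60, 0.18, 0.02, 2.54, -0.1, -0.1, 0.1], [60, 0.18, 0.02, 2.54, -0.1, -0.1, 0.1], [60, 0.18, 0.01, 2.54, -0.1, -0.1, 0.1]]
```

Emit:
jog_arm(
  deltas=[
    [60,0.4,0.05,2.5,-0.4,-0.4,0.4],
    [60,0.3,0.05,1.5,0,0,0],
    [60,0,0,0,0,0,0],
    [60,0,0,0,0,0,0],
    [60,0,0,0,0,0,0],
  ],
)

```text
clock: 9.7
tool_pos: [0.4123, -0.1897, 0.1225]
ee_rot: [0.095, 0.956, 0.163, 0.223]
contact_force: [0.2, 0.2, 0.7]
opening: 0.065
finger_force: 0.0
```

```bash
python3 - <<'E'
from h import *
info();rows(now(),knobpose(1,-32,.0),3,60)
b=ctrl.camera("scene")[150:270,250:400]
cv2.imwrite("pics/k1.png",cv2.resize(b,None,fx=5,fy=5,interpolation=2)[:,:,::-1])
E
```

```text
t 9.7 q [-0.79  0.    2.29  0.56  0.49 -0.01] tcp [ 0.4123 -0.1897  0.1225] F [0.2 0.2 0.7] M [0.02 0.19 0.01] op 0.065 ff 0.0
[[60, -0.06, -0.13, 2.08, 0.1, 0.0, 0.1], [60, -0.06, -0.13, 2.08, 0.1, 0.0, 0.1], [60, -0.06, -0.13, 2.08, 0.1, 0.0, 0.1]]
```

View pics/k1.png

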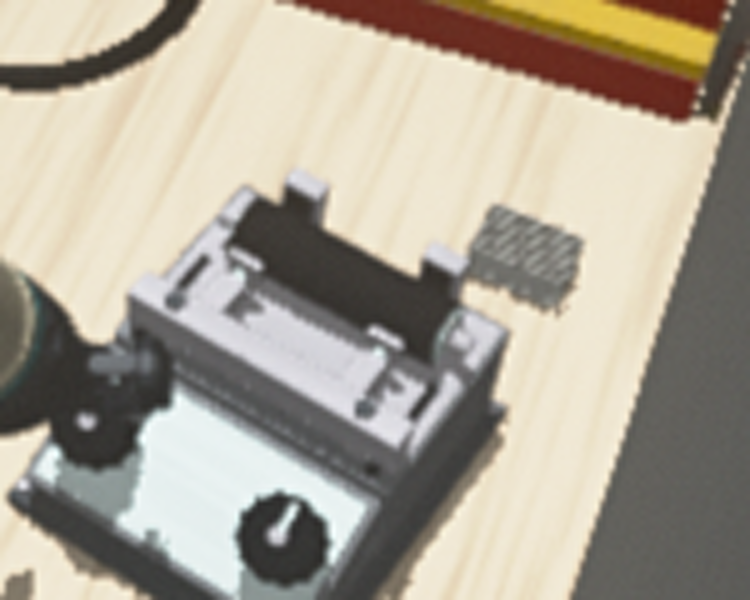

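Roller rests across the deck between the pads at (247,262)/(387,338) and the posts at (305,195)/(443,265); fingers stand over the left knob at (95,430).

```bash
python3 - <<'E'
from h import *
Z=Ro.from_euler('z',pose[2])
for x in (.060,.064):
  for y in(.065,-.065):
    for z in (.12,.10,.08):print(x,y,z,((proj("scene",Z.apply([x,y,z])+[pose[0],pose[1],0])-[250,150])*5+2).round())
E
```

```text
0.06 0.065 0.12 [245. 203.]
0.06 0.065 0.1 [243. 225.]
0.06 0.065 0.08 [240. 247.]
0.06 -0.065 0.12 [448. 314.]
0.06 -0.065 0.1 [443. 336.]
0.06 -0.065 0.08 [438. 357.]
0.064 0.065 0.12 [249. 199.]
0.064 0.065 0.1 [247. 221.]
0.064 0.065 0.08 [244. 243.]
0.064 -0.065 0.12 [452. 309.]
0.064 -0.065 0.1 [447. 331.]
0.064 -0.065 0.08 [442. 352.]
```

Emit:
jog_arm(
  deltas=[
    [60,-0.1,-0.2,1.8,0.2,0,0],
    [60,-0.1,-0.2,1.8,0,0,0],
    [60,0,0,1.3,0,0,0],
    [60,0,0,0.9,0,0,0],
    [60,0,0,0,0,0,0],
  ],
)

```text
clock: 10.25
tool_pos: [0.4357, -0.1926, 0.0686]
ee_rot: [0.093, 0.957, 0.163, 0.223]
contact_force: [-0.4, 0.1, 0.4]
opening: 0.0653
finger_force: 0.0
```

Emit:
jog_arm(
  deltas=[
    [60,0,0,0,0,0,0],
    [60,0,0,0,0,0,0],
  ],
)

```text
clock: 10.45
tool_pos: [0.4357, -0.1927, 0.0697]
ee_rot: [0.094, 0.956, 0.163, 0.223]
contact_force: [0.2, -0.4, -0.6]
opening: 0.0655
finger_force: 0.0
```

```bash
python3 - <<'E'
from h import *
info();rows(now(),knobpose(1,-32,.0),1,60)
E
```

```text
t 10.45 q [-0.75  0.14  2.33  0.81  0.33 -0.24] tcp [ 0.4357 -0.1927  0.0697] F [ 0.2 -0.4 -0.6] M [ 0.04  0.25 -0.04] op 0.0655 ff 0.0
[[60, 0.04, 0.04, 0.47, 0.1, 0.0, 0.2]]
```

Emit:
jog_arm(
  deltas=[
    [60,0,0,0.4,0,0,0],
    [255,0,0,0,0,0,0],
    [255,0,0,0,0,0,0],
    [255,0,0,0,0,0,0],
    [255,0,0,0,0,0,0],
  ],
)

```text
clock: 10.95
tool_pos: [0.4379, -0.1948, 0.0666]
ee_rot: [0.095, 0.956, 0.163, 0.223]
contact_force: [-4.6, -3.3, 7.4]
opening: 0.0438
finger_force: 59.7
```

Emit:
jog_arm(
  deltas=[
    [255,0,0,0,0,0,4],
    [255,0,0,0,0,0,4],
    [255,0,0,0,0,0,4],
    [255,0,0,0,0,0,0],
  ],
)

```text
clock: 11.35
tool_pos: [0.4378, -0.1943, 0.0665]
ee_rot: [0.071, 0.968, 0.062, 0.232]
contact_force: [-5.1, -2.1, 7.8]
opening: 0.0437
finger_force: 59.7
```

```bash
python3 - <<'E'
from h import *
info()
E
```

```text
t 11.35 q [-0.74  0.15  2.34  0.83  0.32 -0.05] tcp [ 0.4378 -0.1943  0.0665] F [-5.1 -2.1  7.8] M [-0.27  0.37 -0.26] op 0.0437 ff 59.7
```

Emit:
jog_arm(
  deltas=[
    [255,0,0,0,0,0,8],
    [255,0,0,0,0,0,8],
    [255,0,0,0,0,0,8],
    [255,0,0,0,0,0,8],
    [255,0,0,0,0,0,8],
  ],
)

```text
clock: 11.85
tool_pos: [0.4381, -0.1926, 0.0664]
ee_rot: [-0.015, 0.931, -0.275, 0.242]
contact_force: [0.5, 3.8, 6.9]
opening: 0.0434
finger_force: 59.8
```

Emit:
jog_arm(
  deltas=[
    [255,0,0,0,0,0,8],
    [255,0,0,0,0,0,0],
    [60,0,0,0,0,0,0],
    [60,0,0,0,0,0,0],
    [60,0,0,0,0,0,0],
  ],
)

```text
clock: 12.35
tool_pos: [0.4372, -0.1928, 0.0652]
ee_rot: [-0.031, 0.91, -0.337, 0.239]
contact_force: [0.3, -0.1, 0.1]
opening: 0.0657
finger_force: 0.0
```

Emit:
jog_arm(
  deltas=[
    [60,0,0,-1.0,0,0,0],
    [60,0,0,-2.5,0,0,0],
    [60,0,0,-2.5,0,0,0],
    [60,0,0,0,0,0,0],
    [60,0,0,0,0,0,0],
  ],
)

```text
clock: 12.85
tool_pos: [0.4101, -0.1868, 0.1186]
ee_rot: [-0.031, 0.91, -0.337, 0.24]
contact_force: [-0.1, 0.1, 0.9]
opening: 0.0655
finger_force: 0.0
```

```bash
python3 - <<'E'
from h import *
info();rows(now(),knobpose(-1,-32,.055),10,60)
E
```

```text
t 12.85 q [-0.79  0.    2.3   0.57  0.48  1.03] tcp [ 0.4101 -0.1868  0.1186] F [-0.1  0.1  0.9] M [ 0.08  0.26 -0.02] op 0.0655 ff 0.0
[[60, 0.57, 1.06, 0.05, 0.0, -0.0, -6.0], [60, 0.45, 1.11, 0.05, 0.0, -0.0, -6.0], [60, 0.34, 1.15, 0.05, 0.0, -0.0, -6.0], [60, 0.21, 1.18, 0.05, 0.0, -0.0, -6.0], [60, 0.09, 1.2, 0.05, 0.0, -0.0, -6.0]]
[[60, -0.04, 1.2, 0.05, 0.0, -0.0, -6.0], [60, -0.16, 1.19, 0.05, 0.0, -0.0, -6.0], [60, -0.28, 1.17, 0.05, 0.0, -0.0, -6.0], [60, -0.4, 1.13, 0.05, 0.0, -0.0, -6.0], [60, -0.52, 1.08, 0.05, 0.0, -0.0, -6.0]]
```

Emit:
jog_arm(
  deltas=[
    [60,0.6,1.05,0,0,0,-6],
    [60,0.45,1.1,0,0,0,-6],
    [60,0.35,1.15,0,0,0,-6],
    [60,0.2,1.2,0,0,0,-6],
    [60,0.1,1.2,0,0,0,-6],
  ],
)

```text
clock: 13.35
tool_pos: [0.3972, -0.2454, 0.1174]
ee_rot: [0.032, 0.967, -0.088, 0.239]
contact_force: [0.1, -0.3, 0.1]
opening: 0.0657
finger_force: 0.0
```

Emit:
jog_arm(
  deltas=[
    [60,0,1.2,0,0,0,-6],
    [60,-0.15,1.2,0,0,0,-6],
    [60,-0.3,1.15,0,0,0,-6],
    [60,-0.4,1.15,0,0,0,-6],
    [60,-0.5,1.1,0,0,0,-6],
  ],
)

```text
clock: 13.85
tool_pos: [0.3849, -0.3044, 0.1178]
ee_rot: [0.092, 0.956, 0.165, 0.222]
contact_force: [0.6, -0.6, 0.3]
opening: 0.0652
finger_force: 0.0
```

Emit:
jog_arm(
  deltas=[
    [60,0,0,0,0,0,0],
    [60,0,0,0,0,0,0],
  ],
)

```text
clock: 14.05
tool_pos: [0.3849, -0.3037, 0.1183]
ee_rot: [0.091, 0.957, 0.162, 0.223]
contact_force: [0.4, 0.0, 0.3]
opening: 0.0654
finger_force: 0.0
```

```bash
python3 - <<'E'
from h import *
info();rows(now(),knobpose(-1,-32,.0),4,60)
E
```

```text
t 14.05 q [-1.09  0.1   2.19  0.65  0.62 -0.34] tcp [ 0.3849 -0.3037  0.1183] F [0.4 0.  0.3] M [ 0.04  0.26 -0.04] op 0.0654 ff 0.0
[[60, -0.01, 0.01, 1.48, -0.0, 0.0, 0.0], [60, -0.01, 0.01, 1.48, -0.0, 0.0, 0.0], [60, -0.01, 0.01, 1.48, -0.0, 0.0, 0.0], [60, -0.01, 0.01, 1.48, -0.0, 0.0, 0.0]]
```

Emit:
jog_arm(
  deltas=[
    [60,0,0,1.7,0,0,0],
    [60,0,0,1.7,0,0,0],
    [60,0,0,1.3,0,0,0],
    [60,0,0,1.0,0,0,0],
    [60,0,0,0,0,0,0],
  ],
)

```text
clock: 14.55
tool_pos: [0.411, -0.3085, 0.0675]
ee_rot: [0.091, 0.957, 0.163, 0.222]
contact_force: [0.1, 0.8, 1.0]
opening: 0.0658
finger_force: 0.0
```

Emit:
jog_arm(
  deltas=[
    [255,0,0,0,0,0,0],
    [255,0,0,0,0,0,0],
    [255,0,0,0,0,0,0],
    [255,0,0,0,0,0,0],
    [255,0,0,0,0,0,4],
  ],
)

```text
clock: 15.05
tool_pos: [0.4111, -0.3109, 0.07]
ee_rot: [0.086, 0.962, 0.129, 0.226]
contact_force: [-2.2, -0.2, 5.1]
opening: 0.0434
finger_force: 61.0
```

Emit:
jog_arm(
  deltas=[
    [255,0,0,0,0,0,8],
    [255,0,0,0,0,0,8],
    [255,0,0,0,0,0,8],
    [255,0,0,0,0,0,8],
    [255,0,0,0,0,0,8],
  ],
)

```text
clock: 15.55
tool_pos: [0.4112, -0.3102, 0.0699]
ee_rot: [0.002, 0.947, -0.209, 0.242]
contact_force: [-2.3, 0.9, 7.0]
opening: 0.0437
finger_force: 61.1
```

Emit:
jog_arm(
  deltas=[
    [255,0,0,0,0,0,8],
    [255,0,0,0,0,0,8],
    [255,0,0,0,0,0,0],
    [255,0,0,0,0,0,0],
  ],
)

```text
clock: 15.95
tool_pos: [0.4113, -0.31, 0.07]
ee_rot: [-0.031, 0.91, -0.337, 0.24]
contact_force: [-1.9, 1.2, 6.0]
opening: 0.0434
finger_force: 61.1
```

```bash
python3 - <<'E'
from h import *
info();p,R=now();print(np.degrees(Ro.from_matrix(knobpose(-1,0,0)[1].T@R).as_rotvec()))
E
```

```text
t 15.95 q [-1.03  0.21  2.23  0.81  0.49  0.56] tcp [ 0.4113 -0.31    0.07  ] F [-1.9  1.2  6. ] M [ 0.14  0.12 -0.03] op 0.0434 ff 61.1
[-0.03710333  0.0399427  27.80820323]
```

Emit:
jog_arm(
  deltas=[
    [60,0,0,0,0,0,0],
    [60,0,0,0,0,0,0],
    [60,0,0,0,0,0,0],
    [60,0,0,-2.0,0,0,0],
    [60,0,0,-2.0,0,0,0],
  ],
)

```text
clock: 16.45
tool_pos: [0.3923, -0.3055, 0.1041]
ee_rot: [-0.032, 0.91, -0.337, 0.239]
contact_force: [-0.8, -0.6, 1.0]
opening: 0.0653
finger_force: 0.0
```

Emit:
jog_arm(
  deltas=[
    [60,0,0,-1.5,0,0,0],
    [60,0,0,0,0,0,0],
    [60,0,0,0,0,0,0],
  ],
)

```text
clock: 16.75
tool_pos: [0.3859, -0.3046, 0.1177]
ee_rot: [-0.031, 0.91, -0.337, 0.24]
contact_force: [-0.5, -0.4, 0.3]
opening: 0.0652
finger_force: 0.0
```

```bash
python3 - <<'E'
from h import *
info();rows(now(),knobpose(1,-32,.055),10,60)
E
```

```text
t 16.75 q [-1.08  0.1   2.19  0.66  0.62  0.7 ] tcp [ 0.3859 -0.3046  0.1177] F [-0.5 -0.4  0.3] M [ 0.06  0.23 -0.03] op 0.0652 ff 0.0
[[60, -0.57, -1.06, 0.03, 0.0, 0.0, -6.0], [60, -0.46, -1.11, 0.03, 0.0, 0.0, -6.0], [60, -0.34, -1.15, 0.03, 0.0, 0.0, -6.0], [60, -0.22, -1.18, 0.03, 0.0, 0.0, -6.0], [60, -0.09, -1.2, 0.03, 0.0, 0.0, -6.0]]
[[60, 0.03, -1.2, 0.03, 0.0, 0.0, -6.0], [60, 0.16, -1.19, 0.03, 0.0, 0.0, -6.0], [60, 0.28, -1.17, 0.03, 0.0, 0.0, -6.0], [60, 0.4, -1.13, 0.03, 0.0, 0.0, -6.0], [60, 0.52, -1.08, 0.03, 0.0, 0.0, -6.0]]
```

Emit:
jog_arm(
  deltas=[
    [60,-0.6,-1.05,0,0,0,-6],
    [60,-0.45,-1.1,0,0,0,-6],
    [60,-0.35,-1.15,0,0,0,-6],
    [60,-0.2,-1.2,0,0,0,-6],
    [60,-0.1,-1.2,0,0,0,-6],
  ],
)

```text
clock: 17.25
tool_pos: [0.3985, -0.2447, 0.1161]
ee_rot: [0.032, 0.967, -0.088, 0.239]
contact_force: [-0.2, 1.2, -0.2]
opening: 0.0652
finger_force: 0.0
```

Emit:
jog_arm(
  deltas=[
    [60,0,-1.2,0,0,0,-6],
    [60,0.15,-1.2,0,0,0,-6],
    [60,0.3,-1.15,0,0,0,-6],
    [60,0.4,-1.15,0,0,0,-6],
    [60,0.5,-1.1,0,0,0,-6],
  ],
)

```text
clock: 17.75
tool_pos: [0.4108, -0.1857, 0.1155]
ee_rot: [0.093, 0.956, 0.166, 0.222]
contact_force: [-0.2, -0.3, 0.2]
opening: 0.0653
finger_force: 0.0
```

Emit:
jog_arm(
  deltas=[
    [60,0,0,0,0,0,0],
    [60,0,0,0,0,0,0],
  ],
)

```text
clock: 17.95
tool_pos: [0.411, -0.1865, 0.116]
ee_rot: [0.092, 0.957, 0.163, 0.223]
contact_force: [-0.1, -0.1, -0.1]
opening: 0.0652
finger_force: 0.0
```

```bash
python3 - <<'E'
from h import *
info();rows(now(),knobpose(1,-32,.0),4,60)
b=ctrl.camera("scene")[170:270,250:370]
cv2.imwrite("pics/k2.png",cv2.resize(b,None,fx=5,fy=5,interpolation=2)[:,:,::-1])
E
```

```text
t 17.95 q [-0.79  0.01  2.3   0.58  0.48 -0.02] tcp [ 0.411  -0.1865  0.116 ] F [-0.1 -0.1 -0.1] M [ 0.01  0.2  -0.03] op 0.0652 ff 0.0
[[60, 0.02, 0.03, 1.44, -0.0, 0.0, 0.0], [60, 0.02, 0.03, 1.44, -0.0, 0.0, 0.0], [60, 0.02, 0.03, 1.44, -0.0, 0.0, 0.0], [60, 0.02, 0.03, 1.44, -0.0, 0.0, 0.0]]
```

View pics/k2.png

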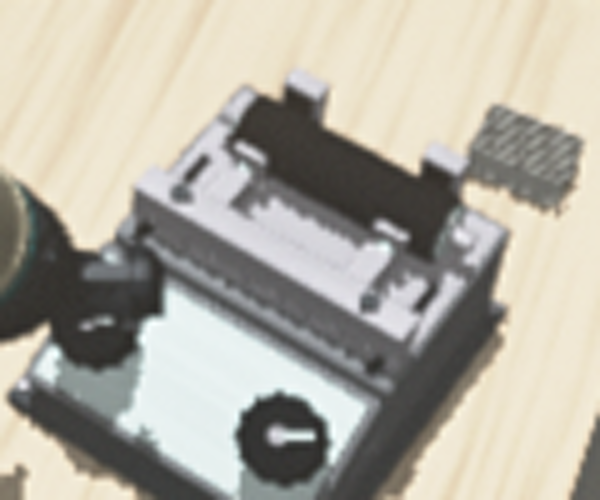

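Both ribs have turned about 60° clockwise (right rib now pointing right from (275,435)), and the jaw has advanced squarely with the pads near the roller. Round two, left.

Emit:
jog_arm(
  deltas=[
    [60,0,0,1.7,0,0,0],
    [60,0,0,1.7,0,0,0],
    [60,0,0,1.3,0,0,0],
    [60,0,0,0.9,0,0,0],
    [60,0,0,0,0,0,0],
  ],
)

```text
clock: 18.5
tool_pos: [0.4365, -0.1932, 0.066]
ee_rot: [0.092, 0.957, 0.162, 0.222]
contact_force: [-0.3, 1.0, -0.6]
opening: 0.0653
finger_force: 0.0
```

Emit:
jog_arm(
  deltas=[
    [255,0,0,0,0,0,0],
    [255,0,0,0,0,0,0],
    [255,0,0,0,0,0,0],
    [255,0,0,0,0,0,0],
    [255,0,0,0,0,0,4],
  ],
)

```text
clock: 19.0
tool_pos: [0.4367, -0.1945, 0.0682]
ee_rot: [0.087, 0.961, 0.129, 0.226]
contact_force: [-4.4, -4.1, 1.5]
opening: 0.0435
finger_force: 60.8
```

Emit:
jog_arm(
  deltas=[
    [255,0,0,0,0,0,8],
    [255,0,0,0,0,0,8],
    [255,0,0,0,0,0,8],
    [255,0,0,0,0,0,8],
    [255,0,0,0,0,0,8],
  ],
)

```text
clock: 19.5
tool_pos: [0.4368, -0.1926, 0.068]
ee_rot: [0.002, 0.947, -0.209, 0.242]
contact_force: [-0.5, 1.4, 2.9]
opening: 0.0436
finger_force: 60.8
```

Emit:
jog_arm(
  deltas=[
    [255,0,0,0,0,0,8],
    [255,0,0,0,0,0,8],
    [255,0,0,0,0,0,0],
    [255,0,0,0,0,0,0],
  ],
)

```text
clock: 19.9
tool_pos: [0.4372, -0.192, 0.0681]
ee_rot: [-0.031, 0.91, -0.335, 0.24]
contact_force: [0.8, 4.1, 6.1]
opening: 0.0434
finger_force: 60.9
```

Emit:
jog_arm(
  deltas=[
    [60,0,0,0,0,0,0],
    [60,0,0,0,0,0,0],
    [60,0,0,0,0,0,0],
    [60,0,0,-2.0,0,0,0],
    [60,0,0,-2.0,0,0,0],
  ],
)

```text
clock: 20.4
tool_pos: [0.4173, -0.188, 0.102]
ee_rot: [-0.031, 0.91, -0.337, 0.238]
contact_force: [0.5, 0.5, 0.2]
opening: 0.0649
finger_force: 0.0
```

Emit:
jog_arm(
  deltas=[
    [60,0,0,-1.8,0,0,0],
    [60,0,0,0,0,0,0],
    [60,0,0,0,0,0,0],
  ],
)

```text
clock: 20.7
tool_pos: [0.41, -0.1867, 0.1184]
ee_rot: [-0.031, 0.91, -0.337, 0.24]
contact_force: [-0.4, -0.2, -0.5]
opening: 0.0655
finger_force: 0.0
```

```bash
python3 - <<'E'
from h import *
info();rows(now(),knobpose(-1,-32,.055),10,60)
E
```

```text
t 20.7 q [-0.79  0.01  2.3   0.57  0.48  1.03] tcp [ 0.41   -0.1867  0.1184] F [-0.4 -0.2 -0.5] M [0.01 0.28 0.02] op 0.0655 ff 0.0
[[60, 0.57, 1.06, 0.05, 0.0, 0.0, -6.0], [60, 0.46, 1.11, 0.05, 0.0, 0.0, -6.0], [60, 0.34, 1.15, 0.05, 0.0, 0.0, -6.0], [60, 0.22, 1.18, 0.05, 0.0, 0.0, -6.0], [60, 0.09, 1.2, 0.05, 0.0, 0.0, -6.0]]
[[60, -0.03, 1.2, 0.05, 0.0, 0.0, -6.0], [60, -0.16, 1.19, 0.05, 0.0, 0.0, -6.0], [60, -0.28, 1.17, 0.05, 0.0, 0.0, -6.0], [60, -0.4, 1.13, 0.05, 0.0, 0.0, -6.0], [60, -0.52, 1.09, 0.05, 0.0, 0.0, -6.0]]
```

Repeatable; the right knob's full cycle follows, ending back over the left knob.

Emit:
jog_arm(
  deltas=[
    [60,0.6,1.05,0,0,0,-6],
    [60,0.45,1.1,0,0,0,-6],
    [60,0.35,1.15,0,0,0,-6],
    [60,0.2,1.2,0,0,0,-6],
    [60,0.1,1.2,0,0,0,-6],
  ],
)

```text
clock: 21.2
tool_pos: [0.3972, -0.2455, 0.1175]
ee_rot: [0.032, 0.967, -0.088, 0.239]
contact_force: [1.1, 0.1, 0.2]
opening: 0.0655
finger_force: 0.0
```

Emit:
jog_arm(
  deltas=[
    [60,0,1.2,0,0,0,-6],
    [60,-0.15,1.2,0,0,0,-6],
    [60,-0.3,1.15,0,0,0,-6],
    [60,-0.4,1.15,0,0,0,-6],
    [60,-0.5,1.1,0,0,0,-6],
  ],
)

```text
clock: 21.7
tool_pos: [0.3849, -0.3044, 0.118]
ee_rot: [0.092, 0.956, 0.165, 0.222]
contact_force: [-0.3, -0.1, 0.1]
opening: 0.0649
finger_force: 0.0
```

Emit:
jog_arm(
  deltas=[
    [60,0,0,0,0,0,0],
    [60,0,0,0,0,0,0],
  ],
)

```text
clock: 21.9
tool_pos: [0.3849, -0.3037, 0.1184]
ee_rot: [0.092, 0.957, 0.162, 0.223]
contact_force: [0.0, 0.6, 0.8]
opening: 0.0651
finger_force: 0.0
```

Emit:
jog_arm(
  deltas=[
    [60,0,0,1.7,0,0,0],
    [60,0,0,1.7,0,0,0],
    [60,0,0,1.3,0,0,0],
    [60,0,0,1.0,0,0,0],
    [60,0,0,0,0,0,0],
  ],
)

```text
clock: 22.4
tool_pos: [0.411, -0.3085, 0.0676]
ee_rot: [0.091, 0.957, 0.163, 0.222]
contact_force: [0.2, 1.3, 0.7]
opening: 0.0656
finger_force: 0.0
```

Emit:
jog_arm(
  deltas=[
    [255,0,0,0,0,0,0],
    [255,0,0,0,0,0,0],
    [255,0,0,0,0,0,0],
    [255,0,0,0,0,0,0],
    [255,0,0,0,0,0,4],
  ],
)

```text
clock: 22.9
tool_pos: [0.4111, -0.3108, 0.07]
ee_rot: [0.086, 0.962, 0.129, 0.226]
contact_force: [-3.1, -0.1, 5.3]
opening: 0.0438
finger_force: 61.0
```

Emit:
jog_arm(
  deltas=[
    [255,0,0,0,0,0,8],
    [255,0,0,0,0,0,8],
    [255,0,0,0,0,0,8],
    [255,0,0,0,0,0,8],
    [255,0,0,0,0,0,8],
  ],
)

```text
clock: 23.4
tool_pos: [0.4112, -0.3102, 0.0699]
ee_rot: [0.002, 0.947, -0.209, 0.242]
contact_force: [-2.2, 1.5, 5.9]
opening: 0.0435
finger_force: 61.0
```

Emit:
jog_arm(
  deltas=[
    [255,0,0,0,0,0,8],
    [255,0,0,0,0,0,8],
    [255,0,0,0,0,0,0],
    [255,0,0,0,0,0,0],
  ],
)

```text
clock: 23.8
tool_pos: [0.4113, -0.31, 0.07]
ee_rot: [-0.031, 0.91, -0.337, 0.24]
contact_force: [-2.3, 2.1, 4.7]
opening: 0.0433
finger_force: 61.1
```

Emit:
jog_arm(
  deltas=[
    [60,0,0,0,0,0,0],
    [60,0,0,0,0,0,0],
    [60,0,0,0,0,0,0],
    [60,0,0,-2.0,0,0,0],
    [60,0,0,-2.0,0,0,0],
  ],
)

```text
clock: 24.3
tool_pos: [0.3923, -0.3054, 0.1041]
ee_rot: [-0.032, 0.91, -0.337, 0.239]
contact_force: [0.2, 0.0, -0.3]
opening: 0.0653
finger_force: 0.0
```

Emit:
jog_arm(
  deltas=[
    [60,0,0,-1.6,0,0,0],
    [60,0,0,0,0,0,0],
    [60,0,0,0,0,0,0],
  ],
)

```text
clock: 24.6
tool_pos: [0.3855, -0.3045, 0.1186]
ee_rot: [-0.031, 0.91, -0.337, 0.24]
contact_force: [0.2, 0.3, 0.4]
opening: 0.0653
finger_force: 0.0
```

```bash
python3 - <<'E'
from h import *
info();rows(now(),knobpose(1,-36,.055),10,60)
E
```

```text
t 24.6 q [-1.09  0.1   2.19  0.66  0.62  0.7 ] tcp [ 0.3855 -0.3045  0.1186] F [0.2 0.3 0.4] M [ 0.05  0.23 -0.02] op 0.0653 ff 0.0
[[60, -0.57, -1.06, 0.04, 0.0, 0.0, -6.4], [60, -0.45, -1.11, 0.04, 0.0, 0.0, -6.4], [60, -0.32, -1.16, 0.04, 0.0, 0.0, -6.4], [60, -0.19, -1.19, 0.04, 0.0, 0.0, -6.4], [60, -0.06, -1.2, 0.04, 0.0, 0.0, -6.4]]
[[60, 0.08, -1.2, 0.04, 0.0, 0.0, -6.4], [60, 0.21, -1.18, 0.04, 0.0, 0.0, -6.4], [60, 0.34, -1.15, 0.04, 0.0, 0.0, -6.4], [60, 0.46, -1.11, 0.04, 0.0, 0.0, -6.4], [60, 0.58, -1.05, 0.04, 0.0, 0.0, -6.4]]
```

Emit:
jog_arm(
  deltas=[
    [60,-0.6,-1.05,0,0,0,-6],
    [60,-0.45,-1.1,0,0,0,-6],
    [60,-0.35,-1.15,0,0,0,-6],
    [60,-0.2,-1.2,0,0,0,-6],
    [60,-0.1,-1.2,0,0,0,-6],
  ],
)

```text
clock: 25.1
tool_pos: [0.3981, -0.2446, 0.1169]
ee_rot: [0.032, 0.967, -0.088, 0.239]
contact_force: [-0.5, 0.6, 0.1]
opening: 0.0654
finger_force: 0.0
```

Emit:
jog_arm(
  deltas=[
    [60,0,-1.2,0,0,0,-6],
    [60,0.15,-1.2,0,0,0,-6],
    [60,0.3,-1.15,0,0,0,-6],
    [60,0.4,-1.15,0,0,0,-6],
    [60,0.5,-1.1,0,0,0,-6],
  ],
)

```text
clock: 25.6
tool_pos: [0.4104, -0.1856, 0.1163]
ee_rot: [0.092, 0.956, 0.165, 0.222]
contact_force: [0.3, -0.6, -0.3]
opening: 0.0656
finger_force: 0.0
```

Emit:
jog_arm(
  deltas=[
    [60,0,0,0,0,0,0],
    [60,0,0,0,0,0,0],
  ],
)

```text
clock: 25.8
tool_pos: [0.4105, -0.1864, 0.1169]
ee_rot: [0.092, 0.957, 0.163, 0.223]
contact_force: [0.5, 0.2, 0.8]
opening: 0.0656
finger_force: 0.0
```

Emit:
jog_arm(
  deltas=[
    [60,0,0,1.7,0,0,0],
    [60,0,0,1.7,0,0,0],
    [60,0,0,1.3,0,0,0],
    [60,0,0,0.9,0,0,0],
    [60,0,0,0,0,0,0],
  ],
)

```text
clock: 26.3
tool_pos: [0.436, -0.1931, 0.0667]
ee_rot: [0.092, 0.957, 0.162, 0.222]
contact_force: [-0.5, -0.3, -0.2]
opening: 0.0654
finger_force: 0.0
```

Emit:
jog_arm(
  deltas=[
    [255,0,0,0,0,0,0],
    [255,0,0,0,0,0,0],
    [255,0,0,0,0,0,0],
    [255,0,0,0,0,0,0],
    [255,0,0,0,0,0,4],
  ],
)

```text
clock: 26.8
tool_pos: [0.4363, -0.1944, 0.069]
ee_rot: [0.087, 0.962, 0.129, 0.226]
contact_force: [-3.3, -4.3, 0.4]
opening: 0.0434
finger_force: 60.8
```

Emit:
jog_arm(
  deltas=[
    [255,0,0,0,0,0,8],
    [255,0,0,0,0,0,8],
    [255,0,0,0,0,0,8],
    [255,0,0,0,0,0,8],
    [255,0,0,0,0,0,8],
  ],
)

```text
clock: 27.3
tool_pos: [0.4364, -0.1925, 0.0689]
ee_rot: [0.002, 0.947, -0.209, 0.242]
contact_force: [0.7, 1.6, 2.4]
opening: 0.0434
finger_force: 60.8
```

```bash
cat >> h.py <<'E'
def tq(sg):
    s=info();p,R=now();print("ang",np.degrees(Ro.from_matrix(knobpose(sg,0,0)[1].T@R).as_rotvec()).round(1),"M tool",(R.T@s["ft_torque"]).round(2))
E
python3 -c "
from h import *
tq(1)"
```

```text
t 27.3 q [-0.75  0.15  2.33  0.81  0.33  0.53] tcp [ 0.4364 -0.1925  0.0689] F [0.7 1.6 2.4] M [-0.07  0.03  0.21] op 0.0434 ff 60.8
ang [-0.1  0.  12.1] M tool [ 0.03 -0.02 -0.22]
```

Emit:
jog_arm(
  deltas=[
    [255,0,0,0,0,0,4],
    [255,0,0,0,0,0,4],
    [255,0,0,0,0,0,0],
  ],
)

```text
clock: 27.6
tool_pos: [0.4365, -0.1922, 0.0689]
ee_rot: [-0.015, 0.931, -0.272, 0.242]
contact_force: [-0.2, 2.2, 3.4]
opening: 0.0433
finger_force: 61.0
```

```bash
python3 -c "
from h import *
tq(1)"
```

```text
t 27.6 q [-0.74  0.15  2.33  0.81  0.33  0.66] tcp [ 0.4365 -0.1922  0.0689] F [-0.2  2.2  3.4] M [ 0.19 -0.17  0.01] op 0.0433 ff 61.0
ang [-0.   0.  19.8] M tool [0.23 0.05 0.09]
```

Emit:
jog_arm(
  deltas=[
    [255,0,0,0,0,0,3],
    [255,0,0,0,0,0,0],
  ],
)

```text
clock: 27.8
tool_pos: [0.4361, -0.1916, 0.0685]
ee_rot: [-0.021, 0.925, -0.294, 0.241]
contact_force: [-0.6, 3.4, 6.9]
opening: 0.0437
finger_force: 61.3
```

```bash
python3 -c "
from h import *
tq(1)"
```

```text
t 27.8 q [-0.74  0.15  2.33  0.81  0.33  0.71] tcp [ 0.4361 -0.1916  0.0685] F [-0.6  3.4  6.9] M [0.2  0.   0.84] op 0.0437 ff 61.3
ang [ 0.  -0.  22.5] M tool [ 0.5  -0.26 -0.65]
```

Emit:
jog_arm(
  deltas=[
    [255,0,0,0,0,0,3],
    [255,0,0,0,0,0,0],
  ],
)

```text
clock: 28.0
tool_pos: [0.4357, -0.191, 0.0682]
ee_rot: [-0.027, 0.917, -0.317, 0.24]
contact_force: [-1.6, 3.6, 6.0]
opening: 0.0435
finger_force: 61.5
```

```bash
python3 -c "
from h import *
tq(1)"
```

```text
t 28.0 q [-0.74  0.15  2.34  0.81  0.33  0.76] tcp [ 0.4357 -0.191   0.0682] F [-1.6  3.6  6. ] M [-0.05  0.24  1.55] op 0.0435 ff 61.5
ang [ 0.1 -0.1 25.3] M tool [ 0.48 -0.48 -1.42]
```

Left is firmly against its stop (1.4 N m). Now the right.

Emit:
jog_arm(
  deltas=[
    [60,0,0,0,0,0,0],
    [60,0,0,0,0,0,0],
    [60,0,0,0,0,0,0],
    [60,0,0,-2.0,0,0,0],
    [60,0,0,-2.0,0,0,0],
  ],
)

```text
clock: 28.5
tool_pos: [0.4172, -0.1882, 0.1031]
ee_rot: [-0.027, 0.916, -0.321, 0.239]
contact_force: [-0.0, 0.8, 1.2]
opening: 0.0654
finger_force: 0.0
```

Emit:
jog_arm(
  deltas=[
    [60,0,0,-1.8,0,0,0],
    [60,0,0,0,0,0,0],
    [60,0,0,0,0,0,0],
  ],
)

```text
clock: 28.8
tool_pos: [0.4097, -0.1868, 0.1194]
ee_rot: [-0.026, 0.916, -0.321, 0.241]
contact_force: [-0.9, 0.6, -0.5]
opening: 0.0654
finger_force: 0.0
```

```bash
python3 - <<'E'
from h import *
info();rows(now(),knobpose(-1,-32,.055),10,60)
E
```

```text
t 28.8 q [-0.79  0.    2.3   0.57  0.49  0.99] tcp [ 0.4097 -0.1868  0.1194] F [-0.9  0.6 -0.5] M [0.09 0.26 0.04] op 0.0654 ff 0.0
[[60, 0.53, 1.08, 0.06, 0.0, -0.0, -5.8], [60, 0.42, 1.13, 0.06, 0.0, -0.0, -5.8], [60, 0.3, 1.16, 0.06, 0.0, -0.0, -5.8], [60, 0.18, 1.19, 0.06, 0.0, -0.0, -5.8], [60, 0.06, 1.2, 0.06, 0.0, -0.0, -5.8]]
[[60, -0.06, 1.2, 0.06, 0.0, -0.0, -5.8], [60, -0.18, 1.19, 0.06, 0.0, -0.0, -5.8], [60, -0.3, 1.16, 0.06, 0.0, -0.0, -5.8], [60, -0.41, 1.13, 0.06, 0.0, -0.0, -5.8], [60, -0.52, 1.08, 0.06, 0.0, -0.0, -5.8]]
```

Emit:
jog_arm(
  deltas=[
    [60,0.5,1.1,0,0,0,-5.8],
    [60,0.4,1.1,0,0,0,-5.8],
    [60,0.3,1.2,0,0,0,-5.8],
    [60,0.2,1.2,0,0,0,-5.8],
    [60,0.1,1.2,0,0,0,-5.8],
  ],
)

```text
clock: 29.3
tool_pos: [0.3963, -0.2456, 0.1182]
ee_rot: [0.034, 0.967, -0.08, 0.238]
contact_force: [1.3, 0.0, -0.8]
opening: 0.0651
finger_force: 0.0
```

Emit:
jog_arm(
  deltas=[
    [60,-0.1,1.2,0,0,0,-5.8],
    [60,-0.2,1.2,0.1,0,0,-5.8],
    [60,-0.3,1.2,0.1,0,0,-5.8],
    [60,-0.4,1.1,0,0,0,-5.8],
    [60,-0.5,1.1,0,0,0,-5.8],
  ],
)

```text
clock: 29.8
tool_pos: [0.3841, -0.3047, 0.1165]
ee_rot: [0.092, 0.956, 0.165, 0.222]
contact_force: [0.4, -0.7, 0.3]
opening: 0.0656
finger_force: 0.0
```

Emit:
jog_arm(
  deltas=[
    [60,0,0,0,0,0,0],
    [60,0,0,0,0,0,0],
  ],
)

```text
clock: 30.0
tool_pos: [0.3841, -0.3039, 0.1169]
ee_rot: [0.092, 0.957, 0.162, 0.223]
contact_force: [-0.1, -0.4, -0.9]
opening: 0.0654
finger_force: 0.0
```

Emit:
jog_arm(
  deltas=[
    [60,0,0,1.7,0,0,0],
    [60,0,0,1.7,0,0,0],
    [60,0,0,1.3,0,0,0],
    [60,0,0,0.9,0,0,0],
    [60,0,0,0,0,0,0],
  ],
)

```text
clock: 30.5
tool_pos: [0.4097, -0.3086, 0.067]
ee_rot: [0.091, 0.957, 0.163, 0.223]
contact_force: [-0.9, 0.7, -0.5]
opening: 0.0656
finger_force: 0.0
```

Emit:
jog_arm(
  deltas=[
    [255,0,0,0,0,0,0],
    [255,0,0,0,0,0,0],
    [255,0,0,0,0,0,0],
    [255,0,0,0,0,0,0],
    [255,0,0,0,0,0,4],
  ],
)

```text
clock: 31.0
tool_pos: [0.4099, -0.3112, 0.0695]
ee_rot: [0.086, 0.962, 0.129, 0.226]
contact_force: [-2.4, -0.6, 5.6]
opening: 0.0433
finger_force: 61.0
```

Emit:
jog_arm(
  deltas=[
    [255,0,0,0,0,0,8],
    [255,0,0,0,0,0,8],
    [255,0,0,0,0,0,8],
    [255,0,0,0,0,0,8],
    [255,0,0,0,0,0,8],
  ],
)

```text
clock: 31.5
tool_pos: [0.4101, -0.3097, 0.0694]
ee_rot: [0.002, 0.948, -0.209, 0.242]
contact_force: [-1.2, 2.6, 8.0]
opening: 0.0433
finger_force: 61.1
```

Emit:
jog_arm(
  deltas=[
    [255,0,0,0,0,0,4],
    [255,0,0,0,0,0,4],
    [255,0,0,0,0,0,0],
  ],
)

```text
clock: 31.8
tool_pos: [0.4102, -0.3094, 0.0694]
ee_rot: [-0.015, 0.931, -0.272, 0.242]
contact_force: [-1.9, 1.7, 7.8]
opening: 0.0433
finger_force: 61.1
```

```bash
python3 -c "
from h import *
tq(-1)"
```

```text
t 31.8 q [-1.03  0.21  2.23  0.82  0.49  0.42] tcp [ 0.4102 -0.3094  0.0694] F [-1.9  1.7  7.8] M [ 0.12 -0.01  0.17] op 0.0433 ff 61.1
ang [ 0.   0.  19.8] M tool [ 0.17 -0.08 -0.09]
```

Emit:
jog_arm(
  deltas=[
    [255,0,0,0,0,0,3],
    [255,0,0,0,0,0,0],
  ],
)

```text
clock: 32.0
tool_pos: [0.4097, -0.3089, 0.069]
ee_rot: [-0.021, 0.925, -0.295, 0.241]
contact_force: [-3.0, 2.8, 8.2]
opening: 0.0435
finger_force: 61.4
```

```bash
python3 -c "
from h import *
tq(-1)"
```

```text
t 32.0 q [-1.03  0.21  2.23  0.81  0.49  0.47] tcp [ 0.4097 -0.3089  0.069 ] F [-3.   2.8  8.2] M [-0.04  0.29  0.9 ] op 0.0435 ff 61.4
ang [ 0.1 -0.1 22.5] M tool [ 0.2  -0.38 -0.84]
```

Emit:
jog_arm(
  deltas=[
    [255,0,0,0,0,0,3],
    [255,0,0,0,0,0,0],
  ],
)

```text
clock: 32.2
tool_pos: [0.4093, -0.3083, 0.0687]
ee_rot: [-0.027, 0.917, -0.317, 0.239]
contact_force: [-3.9, 3.0, 7.4]
opening: 0.0434
finger_force: 61.5
```

```bash
python3 -c "
from h import *
tq(-1)"
```

```text
t 32.2 q [-1.03  0.21  2.23  0.81  0.49  0.52] tcp [ 0.4093 -0.3083  0.0687] F [-3.9  3.   7.4] M [-0.21  0.41  1.59] op 0.0434 ff 61.5
ang [ 0.1 -0.2 25.3] M tool [ 0.29 -0.53 -1.54]
```

Both are home. I release, back well away and check.

Emit:
jog_arm(
  deltas=[
    [60,0,0,0,0,0,0],
    [60,0,0,0,0,0,0],
    [60,0,0,0,0,0,0],
    [60,0,0,-2.0,0,0,0],
    [60,0,0,-2.0,0,0,0],
  ],
)

```text
clock: 32.7
tool_pos: [0.3912, -0.3057, 0.1036]
ee_rot: [-0.027, 0.916, -0.321, 0.239]
contact_force: [-0.0, -0.5, 0.6]
opening: 0.0651
finger_force: 0.0
```

Emit:
jog_arm(
  deltas=[
    [60,0,0,-3.0,0,0,0],
    [60,0,0,-3.0,0,0,0],
    [60,0,0,-2.0,0,0,0],
    [60,0,0,0,0,0,0],
    [60,0,0,0,0,0,0],
  ],
)

```text
clock: 33.2
tool_pos: [0.3549, -0.2979, 0.1745]
ee_rot: [-0.026, 0.916, -0.321, 0.24]
contact_force: [0.1, 0.3, -0.9]
opening: 0.0654
finger_force: 0.0
```

```bash
python3 - <<'E'
from h import *
info()
b=ctrl.camera("scene")[130:280,190:380]
cv2.imwrite("pics/end.png",cv2.resize(b,None,fx=4,fy=4,interpolation=2)[:,:,::-1])
E
```

```text
t 33.2 q [-1.16 -0.03  2.14  0.55  0.8   0.74] tcp [ 0.3549 -0.2979  0.1745] F [ 0.1  0.3 -0.9] M [-0.    0.21 -0.01] op 0.0654 ff 0.0
```

View pics/end.png

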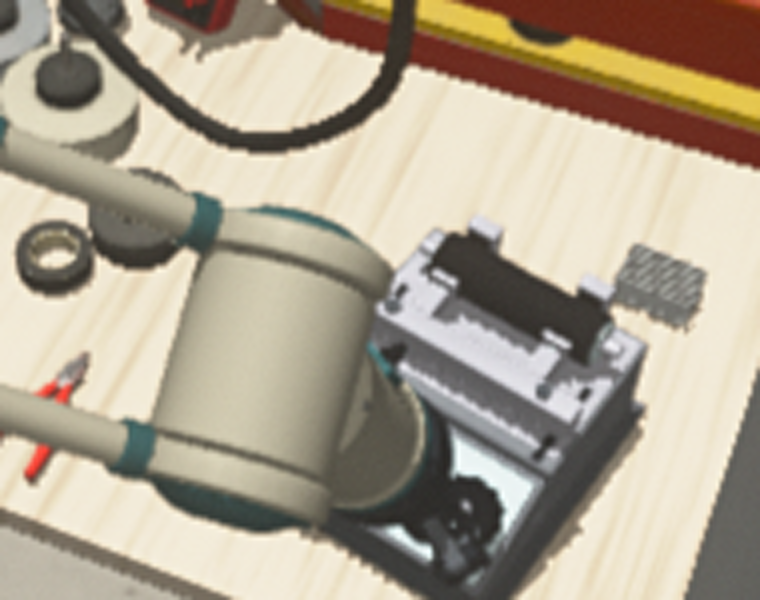

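The roller is clamped between the pads (450,265)/(557,337) and the posts (485,235)/(595,292). The jaw is square, and the cutters, tape and heat sink are where they were.

```bash
python3 -c "
from station import ctrl
print(ctrl.finish_job())"
```

```text
the job is handed in; nothing more can be done
None
```

The roller is clamped against the rear posts, centred from side to side to within a few millimetres. Both knobs are home against their stops (turned alternately in steps of about 60°), the jaw looks square, the bystanders are where they were, and the job was handed in at about 33 s.

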